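# Feel along the ring mandrel for burrs

### The arm

A 6-joint arm with a two-finger parallel gripper is mounted at the origin on the work surface. World frame = base frame: x ahead of the robot, y to its left, z up, the work surface at z = 0. Lengths are in m, angles in rad, forces in N, time in s.
With the tool pointing down it reaches from about 0.275 to 0.85 m from the base axis. Payload 19 kg.
Tool frame: the origin (TCP) lies between the finger pads; the fingertips stand bot.tip_reach ahead of it and the grasp point (between the pads) lies 6 mm ahead of it (bot.tip_reach is the distance from the TCP to the fingertips, in m); z points along the fingers, y is the line along which they close (so a half turn about z gives the same grasp; the last joint's range is limited). The gripper opens to 85 mm and grips with 20 to 120 N. Pads are 22 mm wide; open, the fingers measure 114 mm over their backs; the gripper's body (76 mm by 85 mm) begins 54 mm behind the grasp point. The pads swing forward as they close: fully open they stand 13 mm farther back than shut.
Start: joints at [1.012, 0.15, 1.437, -0, 1.554, -0.134], TCP at [0.237, 0.524, 0.256] pointing down, gripper open.
Joint ranges: [-2.8, 2.8], [-0.68, 2.1], [0.12, 2.68], [-1.39, 4.53], [0.16, 2.79], [-2.81, 2.81]. Speed limits (rad/s): [1.89, 1.89, 2.22, 3.01, 3.01, 3.01].

### API

Orientations are given as a unit quaternion [x, y, z, w].
In Python, from cell import bot gives the robot as it stands.
- The arm moves only by the tool play_rows, never from a script. Its argument "deltas" is a list of rows, each an object of numbers: "hand": the closure, from 0 (fully open) to 1 (shut); "tx", "ty", "tz": the shift along the tool's x, y, z each as a share of 0.1 m, from -1 to 1; "twist": the turn about the tool's z as a share of 0.5 rad, from -1 to 1. In form: [{"hand": .., "tx": .., "ty": .., "tz": .., "twist": ..}, ...]. A call has 1 to 12 rows; each row is the pose to reach, as a shift and turn from the pose commanded when the call began, along the tool's axes at that moment; what a row does not reach only later rows make up. A row lasts 1/10 s, in which the tool goes at most 50 mm and 8.59 degrees, less where a joint would pass 70% of its speed; a pose out of reach is approached as far as the arm can. A call with a number of a shift or a turn outside -1 to 1 is refused whole. A call with a gripper value outside its range is refused whole. The fingers move at their own pace and stop on an object; "squeeze" is the grip in N (left out, the last holds). Time passes only in rows, so rows that repeat a pose let the fingers close. It gives the time, the measured TCP pose, the force, the opening and the grip force at its end, in the units of the state.
- bot.read_state(): the state, without advancing time (a new reading comes with each control period).
- bot.grab_frame(name): name is "scene" or "top" or "wrist"; returns a dict with "pixels" (384x512x3 uint8, blue, green, red), "intrinsics" (3x3 intrinsics, pixels), "dist" ([k1, k2, p1, p2, k3] as OpenCV has them; the pictures are not rectified), "extrinsics" (4x4, takes a point from world to camera coordinates). Camera axes: x right, y down, z forward; pixel columns grow to the right and rows downward; lengths in m; the calibration is good to about 2 mm. A picture is of the moment at which its call begins. There is no depth.
- bot.job_done(): hands the job in; it is judged then, once.
The state is a dict: "time_s": time; "joint_pos": joint angles; "qd": joint speeds; "joint_torque": joint torques, N m; "eef_pos": TCP position; "tcp_rot": TCP orientation; "ft_force": force on the tool from outside, world axes, zero at the start; "moment": the same for the moment, N m; "width": finger opening in m; "grip_force": force on a finger pad.
Only numpy, scipy, OpenCV 4.12 (cv2) and the standard library are available. Lean on these libraries where they do the work, as an engineer would, in place of code of your own. Each camera call takes 0.05 s, during which the arm holds its last target. There are 200 camera calls.

### The job

Feel the steel ring mandrel for burrs: with the fingertips, stroke lightly along the top of it from the first engraved mark at its thick end to the last mark near its thin end, so that every mark is touched in order. Press gently enough that its sprung rest never bottoms out hard, do not lift the mandrel out of the rest, and leave the rubber wheel, the sprue cutter and the dish where they are. Then take the hand away, with the mandrel still lying in its rest.

Things in the scene. Friction and masses are not known exactly. Their poses are not given: they have to be found in the camera images.
- mandrel: Loose dull steel ring mandrel, a tapered round bar 285 mm long, 0.65 kg, lying level. Origin on its axis, 145 mm from the thick end face, 140 mm from the thin; x runs along it, thick to thin. Radius 13 mm from x = -145 to -100 mm, then tapering evenly to 7 mm at x = 140 mm. Seven dark engraved rings, 3 mm wide, 28 mm apart, from x = -84 to 84 mm, too fine to feel by force.
- first_mark (a point): point on the mandrel's axis inside the first engraved ring, towards the thick end (x = -84 mm); the metal's top is 12.6 mm above this point
- last_mark (a point): point on the mandrel's axis inside the seventh and last engraved ring, towards the thin end (x = +84 mm); the metal's top is 8.4 mm above this point
- rest: wooden foot of the rest, 310 x 75 x 25 mm high, fixed; origin at the centre of its underside, x along the mandrel from thick to thin, z up. The mandrel's origin starts 78 mm straight above it. The mandrel lies loose in two brass V supports at x = -112 and 108 mm, with 2 to 3 mm of play between end stops that rise 3.5 mm above its axis.
- saddle (a joint): how far the sprung saddle that carries the mandrel on top of the foot has gone down, in m: 0 at rest, at most 0.014 (then it is on a hard stop). It yields only straight down: it begins to move at about 2 to 4.5 N and takes another 0.35 N for each mm, and comes back up by itself.
- wheel: loose black rubber polishing wheel lying flat, 76 mm across, 14 mm thick, with a 12 mm bore; origin at the centre of its underside. Leave it alone.
- cutter: loose brass sprue cutter like a pair of pliers, lying flat, about 150 mm long, 55 mm wide, 15 mm high; origin on its underside near mid-length, x towards its jaws. Leave it alone.
- dish: loose small blue ceramic dish, 84 mm across and 28 mm high; origin at the centre of its underside. Leave it alone.

How it is judged:
By the outcome, as a careful person would: the job done as asked, in the order asked, and still so for the second after the job is handed in, with the robot touching nothing.
It also fails if it takes over 42 s, if anything falls off the work surface, if the arm or the gripper's body presses on something with over 40 N, if the wrist force passes 120 N, or if a joint passes its speed limit or range.

## Working session

There is one attempt and no reset: what is moved stays moved. The work goes in short steps, Python scripts to look and compute and a tool call to move; the robot and the scene stay as the last step left them, time stands still between calls to the robot, and variables do not carry over. Pictures are saved under pics/ and viewed, at most 10 in all, crops included, and the job is handed in when it is done.

Besides the shell and the picture viewer there is one more tool, called after ">>>" as a command line: name --argument value ..., lists and objects as JSON in quotes. play_rows: Moves the arm, as the interface text tells. Shift numbers are shares of 0.1 m and turn numbers shares of 0.5 rad, none past 1 either way. Its arguments: {"type":"object","properties":{"deltas":{"type":"array"},"squeeze":{"type":"number"}},"required":["deltas"]}

```bash
ls; mkdir -p pics
python3 - <<'E'
from cell import bot
import cv2,pickle
print(bot.read_state(), bot.tip_reach)
for n in ("scene","top"):
    f=bot.grab_frame(n); pickle.dump(f,open(f"{n}0.pkl","wb")); cv2.imwrite(f"pics/{n}0.png",f["pixels"])
    print(n,f["intrinsics"],f["dist"],f["extrinsics"])
E
```

```text
pics
{'time_s': 0.0, 'joint_pos': array([ 1.01200322e+00,  1.50983562e-01,  1.43802825e+00,  8.76924253e-06,
        1.55378703e+00, -1.34008715e-01]), 'qd': array([-3.43759668e-04, -4.23806306e-04, -5.48580185e-04, -6.81321649e-04,
        4.86296707e-05, -1.12397567e-03]), 'joint_torque': array([-3.65775013e-03, -7.13051820e+01, -5.70858228e+01, -4.30978007e-04,
        8.99694191e-03, -5.53486234e-05]), 'eef_pos': array([0.23687793, 0.52370728, 0.25567821]), 'tcp_rot': array([ 2.10798978e-01,  9.77529246e-01, -5.65782694e-04, -2.08882979e-04]), 'ft_force': array([ 0.04222398,  0.32654813, -1.15835892]), 'moment': array([ 0.04273757, -0.00019847,  0.037973  ]), 'grip_force': 0.0, 'width': 0.08532476583099327} 0.025
scene [[434.81291224   0.         254.48539445]
 [  0.         434.81291224 185.53163297]
 [  0.           0.           1.        ]] [-0.07535335  0.          0.          0.          0.        ] [[ 0.26314529  0.96469866 -0.01053824 -0.1572877 ]
 [ 0.80990732 -0.22683112 -0.54092308 -0.43579613]
 [-0.52421817  0.13380637 -0.84100604  1.1090274 ]
 [ 0.          0.          0.          1.        ]]
top [[481.57672684   0.         254.53533625]
 [  0.         481.57672684 194.91836226]
 [  0.           0.           1.        ]] [-0.16917475  0.          0.          0.          0.        ] [[-0.00404943 -0.99974037  0.02242304 -0.0056965 ]
 [-0.99785158  0.00257349 -0.06546445  0.57683925]
 [ 0.06538975 -0.02263996 -0.99760293  0.81669291]
 [ 0.          0.          0.          1.        ]]
```

View pics/scene0.png

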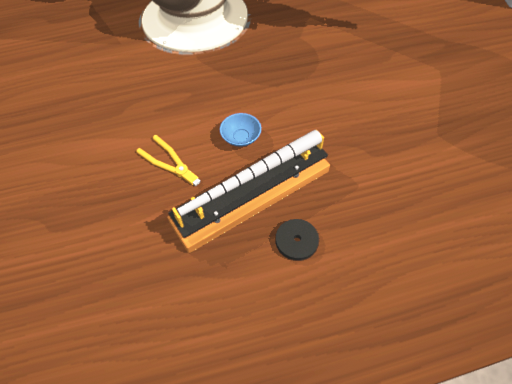

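View pics/top0.png

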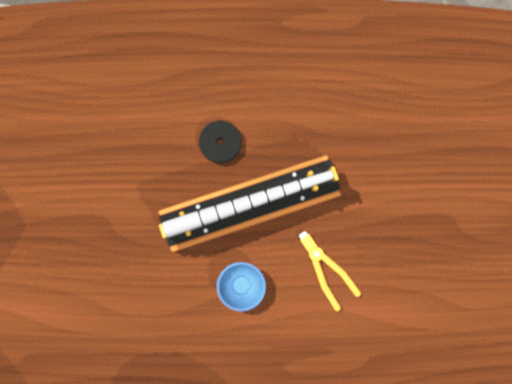

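The thick end is at about (165,229) in the top view and the thin end at about (335,176). The dish is in front of the mandrel, and the wheel and cutter are clear of it. I'll enlarge both views.

Run:
```python
import cv2
a=cv2.imread("pics/top0.png")[150:255,150:350]; cv2.imwrite("pics/topc.png",cv2.resize(a,None,fx=4,fy=4,interpolation=cv2.INTER_CUBIC))
a=cv2.imread("pics/scene0.png")[125:250,165:335]; cv2.imwrite("pics/scenec.png",cv2.resize(a,None,fx=4,fy=4,interpolation=cv2.INTER_CUBIC))
```

```text
(no output)
```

View pics/topc.png

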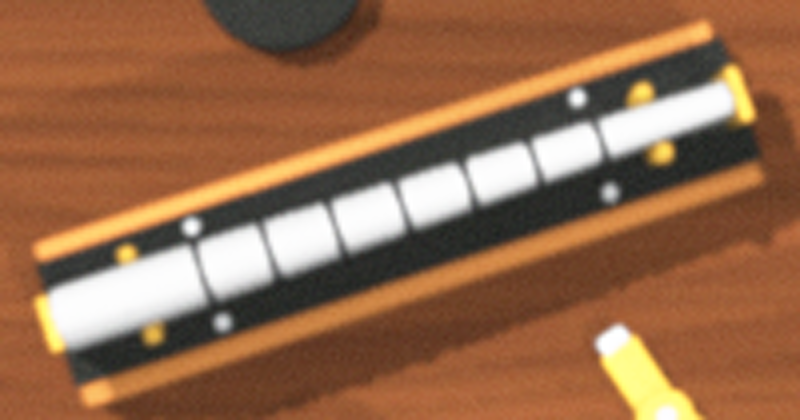

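View pics/scenec.png

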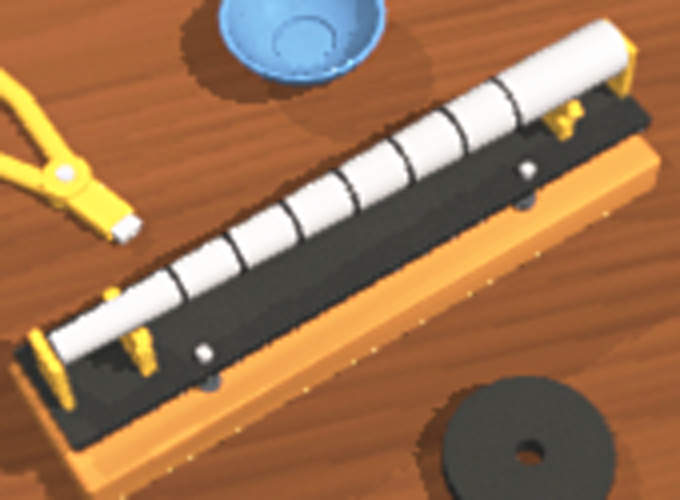

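The marks show clearly. In the top crop mark 1 is at about (202,273) and mark 7 at (602,140). In the scene crop they are at (507,101) and (177,281).

```bash
cat > h.py <<'E'
import numpy as np,cv2,pickle
from scipy.optimize import least_squares
def proj(f,P):
    E=f["extrinsics"]; r=cv2.Rodrigues(E[:3,:3])[0]
    return cv2.projectPoints(np.asarray(P,float).reshape(-1,1,3),r,E[:3,3],f["intrinsics"],np.array(f["dist"]))[0][:,0]
E
python3 - <<'E'
from h import *
T,S=[pickle.load(open(n+"0.pkl","rb")) for n in("top","scene")]
t=np.array([(202,273),(268,253),(338,231),(403,207),(469,187),(536,165),(602,140)])/4+[150-.375,150-.375]
s=np.array([(507,101),(177,281)])/4+[165-.375,125-.375]
xs=np.arange(-84,85,28)/1e3
def pts(p): return np.c_[p[0]+xs*np.cos(p[2]),p[1]+xs*np.sin(p[2]),0*xs+p[3]]
for fixz in(0,1):
    def r(p):
        q=np.array(p); 
        if fixz:q[3]=.078
        P=pts(q); return np.r_[(proj(T,P)-t).ravel(),1.5*(proj(S,P[[0,-1]])-s).ravel()]
    o=least_squares(r,[.45,0,-1.3,.078],x_scale=.01); print(o.x.round(4),r(o.x).round(1))
P=pts(o.x); print(P[[0,-1]].round(4))
# coarse others
def ray(f,uv,z):
    return least_squares(lambda q:(proj(f,[q[0],q[1],z])-uv).ravel(),[.45,0]).x.round(3)
print("wheel",ray(T,[220,142],.014),"dish",ray(T,[241,287],.028),"cutjaw",ray(T,[304,235],.01))
E
```

```text
[ 0.5625  0.0021 -1.2555  0.08  ] [-0.5 -0.2 -0.4 -0.6 -1.3 -0.6 -1.  -0.  -1.  -0.5 -1.3 -0.4 -1.4  0.5
 -2.9  0.2 -2.1 -0.2]
[ 0.5622  0.0022 -1.2561  0.078 ] [-0.4 -0.  -0.4 -0.5 -1.3 -0.4 -1.   0.2 -1.1 -0.2 -1.4 -0.1 -1.5  0.8
 -3.   1.  -2.   0.4]
[[ 0.5362  0.082   0.078 ]
 [ 0.5882 -0.0777  0.078 ]]
wheel [0.671 0.053] dish [0.419 0.016] cutjaw [ 0.507 -0.094]
```

Both views agree to a few mm: the mandrel centre is at about (0.562, 0.002) and it points along yaw -72°. The dish and cutter are clear of the stroke. I'll shut the fingers, turn the tool so its x lies along the mandrel, and approach.

>>> play_rows --deltas '[{"hand":1,"tx":-0.5,"ty":-0.3,"tz":0,"twist":0.3},{"hand":1,"tx":-1,"ty":-0.6,"tz":0,"twist":0.6},{"hand":1,"tx":-1,"ty":-0.6,"tz":0,"twist":0.9},{"hand":1,"tx":-1,"ty":-0.6,"tz":0,"twist":1},{"hand":1,"tx":-1,"ty":-0.6,"tz":0,"twist":1}]' --squeeze 20

```text
time_s: 0.6
eef_pos: [0.3037, 0.4275, 0.2562]
tcp_rot: [0.447, 0.895, -0.0, -0.0]
ft_force: [0.3, 0.3, 0.2]
width: 0.012
grip_force: 0.0
```

>>> play_rows --deltas '[{"hand":1,"tx":-0.5,"ty":0,"tz":0,"twist":0.3},{"hand":1,"tx":-1,"ty":0,"tz":0,"twist":0.6},{"hand":1,"tx":-1,"ty":0,"tz":0,"twist":0.666},{"hand":1,"tx":-1,"ty":0,"tz":0,"twist":0.666}]'

```text
time_s: 1.0
eef_pos: [0.364, 0.3477, 0.2561]
tcp_rot: [0.588, 0.809, -0.0, -0.0]
ft_force: [-0.8, 0.3, -0.2]
width: 0.0001
grip_force: 0.0
```

>>> play_rows --deltas '[{"hand":1,"tx":-0.5,"ty":0.2,"tz":0,"twist":0},{"hand":1,"tx":-1,"ty":0.4,"tz":0,"twist":0}]'

```text
time_s: 1.2
eef_pos: [0.4271, 0.272, 0.2563]
tcp_rot: [0.585, 0.811, 0.0, -0.0]
ft_force: [1.0, 0.8, 0.5]
width: 0.0002
grip_force: 0.0
```

>>> play_rows --deltas '[{"hand":1,"tx":-0.5,"ty":0.2,"tz":0,"twist":0},{"hand":1,"tx":-1,"ty":0.4,"tz":0,"twist":0}]'

```text
time_s: 1.4
eef_pos: [0.4919, 0.1941, 0.2562]
tcp_rot: [0.586, 0.81, 0.0, -0.0]
ft_force: [0.6, 2.4, -1.0]
width: 0.0001
grip_force: 0.0
```

>>> play_rows --deltas '[{"hand":1,"tx":-0.5,"ty":0,"tz":0,"twist":0},{"hand":1,"tx":-1,"ty":0,"tz":0,"twist":0},{"hand":1,"tx":-1,"ty":0,"tz":0,"twist":0},{"hand":1,"tx":-1,"ty":0,"tz":0,"twist":0}]'

```text
time_s: 1.8
eef_pos: [0.5223, 0.0994, 0.256]
tcp_rot: [0.588, 0.809, -0.0, -0.0]
ft_force: [-0.6, -0.2, -0.3]
width: 0.0001
grip_force: 0.0
```

Run:
```python
from cell import bot
import cv2,pickle
f=bot.grab_frame("wrist"); pickle.dump(f,open("wrist0.pkl","wb")); cv2.imwrite("pics/w0.png",cv2.resize(f["pixels"],None,fx=1.5,fy=1.5,interpolation=cv2.INTER_CUBIC))
print(f["extrinsics"],bot.read_state()["eef_pos"])
```

```text
[[ 9.50966227e-01  3.09293871e-01 -7.31984484e-04 -5.25950468e-01]
 [ 2.97583365e-01 -9.14310475e-01  2.74737142e-01 -1.01296346e-01]
 [ 8.43052532e-02 -2.61483570e-01 -9.61519093e-01  3.60826946e-01]
 [ 0.00000000e+00  0.00000000e+00  0.00000000e+00  1.00000000e+00]] [0.52202941 0.10032269 0.25611631]
```

View pics/w0.png

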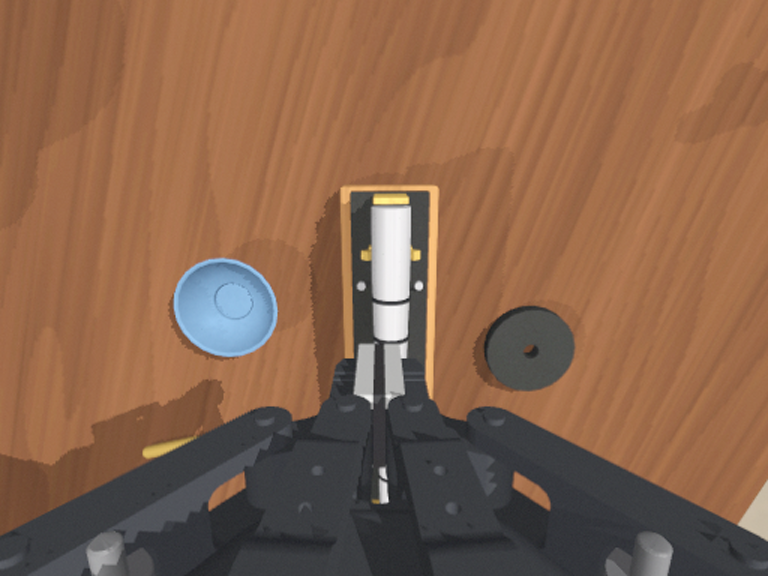

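In the wrist view mark 1 sits at about (390,302) in the 1.5x picture, mark 2 at (391,342) and the thick end at (391,205). The mandrel runs vertically in the picture, so the tool is aligned with it. I'll work out the offsets.

Run:
```python
from h import *
W=pickle.load(open("wrist0.pkl","rb"))
def ray(uv,z):
    uv=(np.array(uv)+.5)/1.5-.5
    return least_squares(lambda q:(proj(W,[q[0],q[1],z])-uv).ravel(),[.53,.1]).x
tcp=np.array([.522,.1003]); 
x=np.array([-.309,.951]); y=np.array([.951,.309])
for n,uv,z in(("m1",(390,302),.0906),("m2",(391,342),.0899),("thick end",(391,205),.091),("prongL",(366,256),.08),("prongR",(415,256),.08)):
    p=ray(uv,z); print(n,p.round(4),"tool d",((p-tcp)@x).round(4),((p-tcp)@y).round(4))
p=np.array([.5362,.082]);print((p-tcp)@x,(p-tcp)@y)
# pixel of tip of fingers
print("tip px",(proj(W,[*tcp,.256-.025])+.5)*1.5-.5)
```

```text
m1 [0.5348 0.08  ] tool d -0.0232 0.0059
m2 [0.5444 0.0533] tool d -0.0516 0.0068
thick end [0.5156 0.1396] tool d 0.0393 0.006
prongL [0.5111 0.1021] tool d 0.0051 -0.0098
prongR [0.5417 0.1121] tool d 0.0051 0.0223
-0.021791099999999994 0.007849499999999992
tip px [[382.63611814 362.66702368]]
```

Mark 1 lies about 23 mm along -x and 7 mm along +y of the tool. I'll go above it, just on the thick side, and descend.

>>> play_rows --deltas '[{"hand":1,"tx":-0.19,"ty":0.07,"tz":0.3,"twist":0},{"hand":1,"tx":-0.19,"ty":0.07,"tz":0.7,"twist":0},{"hand":1,"tx":-0.19,"ty":0.07,"tz":1,"twist":0},{"hand":1,"tx":-0.19,"ty":0.07,"tz":1,"twist":0}]'

```text
time_s: 2.25
eef_pos: [0.5326, 0.0851, 0.1527]
tcp_rot: [0.587, 0.81, -0.002, -0.003]
ft_force: [-0.5, 0.8, 0.1]
width: 0.0001
grip_force: 0.0
```

>>> play_rows --deltas '[{"hand":1,"tx":0,"ty":0,"tz":0.15,"twist":0},{"hand":1,"tx":0,"ty":0,"tz":0.25,"twist":0},{"hand":1,"tx":0,"ty":0,"tz":0.32,"twist":0},{"hand":1,"tx":0,"ty":0,"tz":0.35,"twist":0},{"hand":1,"tx":0,"ty":0,"tz":0.35,"twist":0},{"hand":1,"tx":0,"ty":0,"tz":0.35,"twist":0}]'

```text
time_s: 2.85
eef_pos: [0.5349, 0.0833, 0.1219]
tcp_rot: [0.588, 0.809, 0.0, 0.0]
ft_force: [0.4, 0.3, 0.3]
width: 0.0003
grip_force: 0.0
```

Run:
```python
from cell import bot
import cv2,pickle,numpy as np
f=bot.grab_frame("wrist"); g=bot.grab_frame("scene"); pickle.dump((f,g),open("w1.pkl","wb"))
a=cv2.resize(f["pixels"][90:270,170:340],None,fx=2.8,fy=2.8,interpolation=cv2.INTER_CUBIC)
cv2.imwrite("pics/w1.png",a)
b=cv2.resize(g["pixels"][90:260,165:345],None,fx=3,fy=3,interpolation=cv2.INTER_CUBIC); cv2.imwrite("pics/s1.png",b)
for i in range(3): s=bot.read_state(); print(s["eef_pos"],s["ft_force"])
```

```text
[0.53492955 0.08325375 0.12182897] [0.06921658 0.28280275 0.35186013]
[0.53492955 0.08325375 0.12182897] [0.06921658 0.28280275 0.35186013]
[0.53492955 0.08325375 0.12182897] [0.06921658 0.28280275 0.35186013]
```

View pics/w1.png

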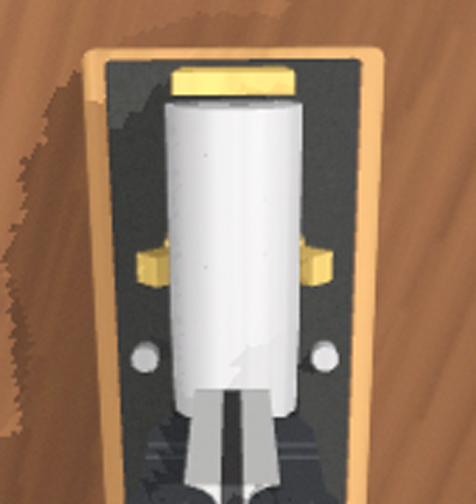

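View pics/s1.png

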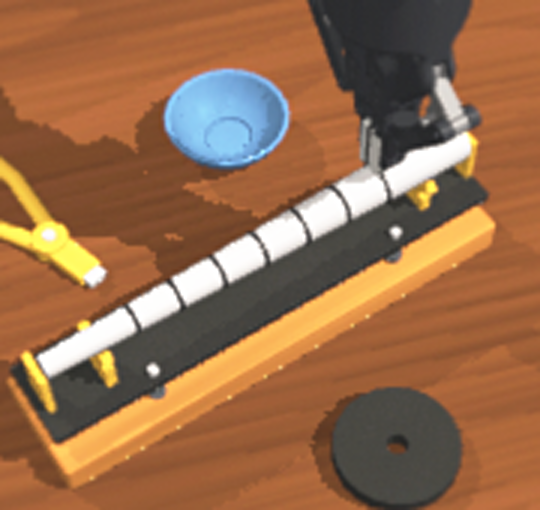

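The fingertips are centred over the mandrel, just on the thick side of mark 1. I'll check the height of the thin-end prongs, then touch down gently.

>>> play_rows --deltas '[{"hand":1,"tx":0,"ty":0,"tz":0.02,"twist":0},{"hand":1,"tx":0,"ty":0,"tz":0.04,"twist":0},{"hand":1,"tx":0,"ty":0,"tz":0.05,"twist":0},{"hand":1,"tx":0,"ty":0,"tz":0.06,"twist":0},{"hand":1,"tx":0,"ty":0,"tz":0.07,"twist":0},{"hand":1,"tx":0,"ty":0,"tz":0.07,"twist":0},{"hand":1,"tx":0,"ty":0,"tz":0.07,"twist":0}]'

```text
time_s: 3.65
eef_pos: [0.5347, 0.0833, 0.1144]
tcp_rot: [0.588, 0.809, -0.0, 0.0]
ft_force: [-1.3, 0.6, 3.1]
width: -0.0003
grip_force: 1.4
```

Run:
```python
from h import *
from cell import bot
s=bot.read_state(); print(s["eef_pos"],s["ft_force"],s["moment"])
S=pickle.load(open("scene0.pkl","rb"))
c=np.array([.562,.002]);a=np.array([.309,-.951]);n=np.array([-.951,-.309])
obs=lambda uv:(np.array(uv))/4+[165-.375,125-.375]
b=obs((177,281))-proj(S,[*(c+.084*a),.078])[0]; print("bias",b)
for lat,uv in((.012,(110,293)),(-.012,(126,322))):
    for z in(.074,.078,.082,.086): print(lat,z,(proj(S,[*(c+.108*a+lat*n),z])[0]+b-obs(uv)).round(1))
```

```text
[0.53474609 0.08326076 0.11439996] [-1.27433776  0.64451517  3.09702236] [ 0.04684706  0.15546174 -0.02093428]
bias [ 1.45544644 -0.16747845]
0.012 0.074 [ 1.  -0.1]
0.012 0.078 [ 0.7 -1.3]
0.012 0.082 [ 0.4 -2.6]
0.012 0.086 [ 0.1 -3.8]
-0.012 0.074 [4.  3.1]
-0.012 0.078 [3.7 1.8]
-0.012 0.082 [3.4 0.6]
-0.012 0.086 [ 3.1 -0.6]
```

Contact is made at about 3 N, and the prongs end near axis level, so they are clear. I'll press about 2 mm more, so contact survives the stroke, then start.

>>> play_rows --deltas '[{"hand":1,"tx":0,"ty":0,"tz":0.01,"twist":0},{"hand":1,"tx":0,"ty":0,"tz":0.02,"twist":0},{"hand":1,"tx":0,"ty":0,"tz":0.02,"twist":0},{"hand":1,"tx":0,"ty":0,"tz":0.02,"twist":0}]'

```text
time_s: 4.05
eef_pos: [0.5347, 0.0833, 0.1123]
tcp_rot: [0.588, 0.809, -0.0, 0.0]
ft_force: [-0.3, -0.1, 3.5]
width: -0.0001
grip_force: 1.8
```

>>> play_rows --deltas '[{"hand":1,"tx":-0.02,"ty":0,"tz":0.0005,"twist":0},{"hand":1,"tx":-0.05,"ty":0,"tz":0.001,"twist":0},{"hand":1,"tx":-0.09,"ty":0,"tz":0.002,"twist":0},{"hand":1,"tx":-0.13,"ty":0,"tz":0.003,"twist":0},{"hand":1,"tx":-0.17,"ty":0,"tz":0.004,"twist":0},{"hand":1,"tx":-0.21,"ty":0,"tz":0.005,"twist":0},{"hand":1,"tx":-0.25,"ty":0,"tz":0.006,"twist":0},{"hand":1,"tx":-0.29,"ty":0,"tz":0.007,"twist":0},{"hand":1,"tx":-0.33,"ty":0,"tz":0.008,"twist":0},{"hand":1,"tx":-0.37,"ty":0,"tz":0.009,"twist":0},{"hand":1,"tx":-0.4,"ty":0,"tz":0.01,"twist":0}]'

```text
time_s: 5.15
eef_pos: [0.5471, 0.0448, 0.1113]
tcp_rot: [0.588, 0.809, -0.0, 0.0]
ft_force: [-1.2, 3.2, 2.8]
width: -0.0001
grip_force: 1.7
```

>>> play_rows --deltas '[{"hand":1,"tx":-0.03,"ty":0,"tz":0.001,"twist":0},{"hand":1,"tx":-0.07,"ty":0,"tz":0.002,"twist":0},{"hand":1,"tx":-0.11,"ty":0,"tz":0.003,"twist":0},{"hand":1,"tx":-0.15,"ty":0,"tz":0.004,"twist":0},{"hand":1,"tx":-0.19,"ty":0,"tz":0.005,"twist":0},{"hand":1,"tx":-0.23,"ty":0,"tz":0.006,"twist":0},{"hand":1,"tx":-0.27,"ty":0,"tz":0.007,"twist":0},{"hand":1,"tx":-0.31,"ty":0,"tz":0.008,"twist":0},{"hand":1,"tx":-0.35,"ty":0,"tz":0.009,"twist":0},{"hand":1,"tx":-0.39,"ty":0,"tz":0.01,"twist":0},{"hand":1,"tx":-0.43,"ty":0,"tz":0.011,"twist":0},{"hand":1,"tx":-0.47,"ty":0,"tz":0.012,"twist":0}]'

```text
time_s: 6.35
eef_pos: [0.5616, 0.0002, 0.1101]
tcp_rot: [0.588, 0.809, -0.0, -0.0]
ft_force: [-0.6, 2.3, 3.5]
width: 0.0
grip_force: 1.7
```

Run:
```python
from cell import bot
import cv2,pickle,numpy as np
f=bot.grab_frame("wrist"); g=bot.grab_frame("scene"); pickle.dump((f,g),open("w2.pkl","wb"))
a=cv2.resize(f["pixels"][90:270,180:330],None,fx=2.6,fy=2.6,interpolation=cv2.INTER_CUBIC)
b=cv2.resize(g["pixels"][90:260,165:345],(0,0),fx=2.2,fy=2.2,interpolation=cv2.INTER_CUBIC)
h=468; b=cv2.copyMakeBorder(b,0,h-b.shape[0],0,0,cv2.BORDER_CONSTANT); cv2.imwrite("pics/m.png",np.hstack([a,b]))
s=bot.read_state(); print(s["eef_pos"],s["ft_force"])
```

```text
[ 5.61652983e-01 -9.17194354e-05  1.10055741e-01] [ 0.50150471 -1.14462566  3.37124348]
```

View pics/m.png

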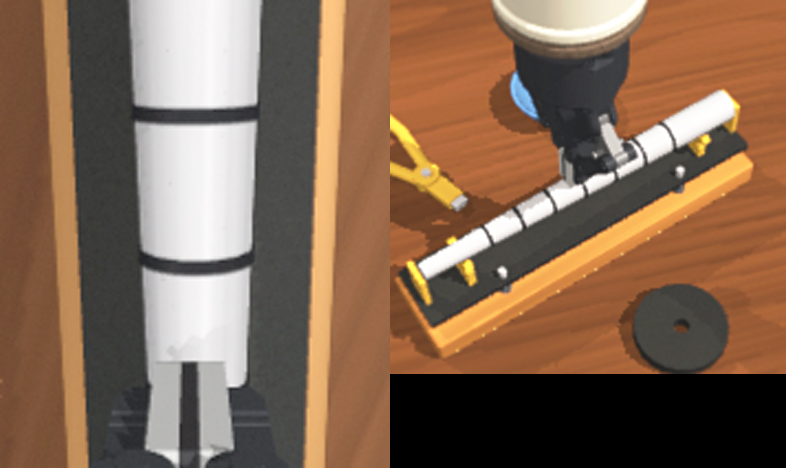

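The left half shows the fingers near the mandrel's centreline, about 1 mm to the left. The trailing edge is about 19 mm past mark 3, as predicted, and the mandrel is still seated. I'll continue with a small lateral correction.

>>> play_rows --deltas '[{"hand":1,"tx":-0.03,"ty":0.001,"tz":0.001,"twist":0},{"hand":1,"tx":-0.07,"ty":0.002,"tz":0.002,"twist":0},{"hand":1,"tx":-0.11,"ty":0.003,"tz":0.003,"twist":0},{"hand":1,"tx":-0.15,"ty":0.004,"tz":0.004,"twist":0},{"hand":1,"tx":-0.19,"ty":0.006,"tz":0.005,"twist":0},{"hand":1,"tx":-0.23,"ty":0.008,"tz":0.006,"twist":0},{"hand":1,"tx":-0.27,"ty":0.01,"tz":0.007,"twist":0},{"hand":1,"tx":-0.31,"ty":0.012,"tz":0.008,"twist":0},{"hand":1,"tx":-0.35,"ty":0.014,"tz":0.009,"twist":0},{"hand":1,"tx":-0.39,"ty":0.015,"tz":0.01,"twist":0},{"hand":1,"tx":-0.43,"ty":0.015,"tz":0.011,"twist":0},{"hand":1,"tx":-0.47,"ty":0.015,"tz":0.012,"twist":0}]'

```text
time_s: 7.65
eef_pos: [0.5775, -0.0441, 0.1089]
tcp_rot: [0.588, 0.809, -0.0, -0.0]
ft_force: [-1.3, 3.3, 3.5]
width: -0.0
grip_force: 1.7
```

>>> play_rows --deltas '[{"hand":1,"tx":-0.04,"ty":0.001,"tz":0.001,"twist":0},{"hand":1,"tx":-0.08,"ty":0.002,"tz":0.002,"twist":0},{"hand":1,"tx":-0.12,"ty":0.003,"tz":0.003,"twist":0},{"hand":1,"tx":-0.16,"ty":0.004,"tz":0.004,"twist":0},{"hand":1,"tx":-0.2,"ty":0.005,"tz":0.005,"twist":0},{"hand":1,"tx":-0.24,"ty":0.005,"tz":0.006,"twist":0},{"hand":1,"tx":-0.28,"ty":0.005,"tz":0.007,"twist":0},{"hand":1,"tx":-0.32,"ty":0.005,"tz":0.008,"twist":0},{"hand":1,"tx":-0.36,"ty":0.005,"tz":0.009,"twist":0},{"hand":1,"tx":-0.4,"ty":0.005,"tz":0.01,"twist":0},{"hand":1,"tx":-0.44,"ty":0.005,"tz":0.011,"twist":0},{"hand":1,"tx":-0.48,"ty":0.005,"tz":0.012,"twist":0}]'

```text
time_s: 8.85
eef_pos: [0.5927, -0.0896, 0.1077]
tcp_rot: [0.588, 0.809, -0.0, -0.0]
ft_force: [-2.7, 2.7, 3.0]
width: -0.0003
grip_force: 1.7
```

Run:
```python
from cell import bot
import cv2,pickle,numpy as np
f=bot.grab_frame("wrist"); g=bot.grab_frame("scene"); pickle.dump((f,g),open("w3.pkl","wb"))
a=cv2.resize(f["pixels"][90:270,180:330],None,fx=2.6,fy=2.6,interpolation=cv2.INTER_CUBIC)
b=cv2.resize(g["pixels"][90:260,165:345],(0,0),fx=2.2,fy=2.2,interpolation=cv2.INTER_CUBIC)
h=468; b=cv2.copyMakeBorder(b,0,h-b.shape[0],0,0,cv2.BORDER_CONSTANT); cv2.imwrite("pics/m2.png",np.hstack([a,b]))
s=bot.read_state(); print(s["eef_pos"],s["ft_force"])
```

```text
[ 0.59278522 -0.08988953  0.10766098] [-0.65282962 -0.80579225  3.15749768]
```

View pics/m2.png

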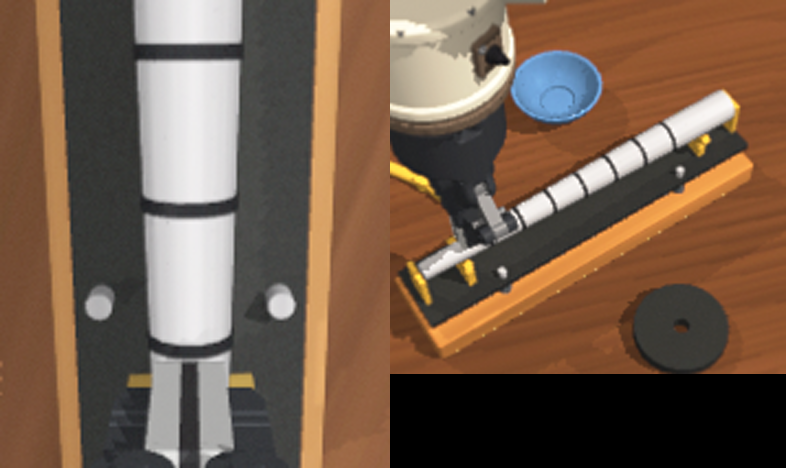

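The trailing edge of the fingertips is now just past mark 7, at row 348, with the prongs right behind it. Contact is still about 3 N. I'll move 2 mm further and lift away.

>>> play_rows --deltas '[{"hand":1,"tx":-0.02,"ty":0,"tz":0.0005,"twist":0},{"hand":1,"tx":-0.02,"ty":0,"tz":-0.02,"twist":0},{"hand":1,"tx":-0.02,"ty":0,"tz":-0.05,"twist":0},{"hand":1,"tx":-0.02,"ty":0,"tz":-0.1,"twist":0},{"hand":1,"tx":-0.02,"ty":0,"tz":-0.2,"twist":0},{"hand":1,"tx":-0.02,"ty":0,"tz":-0.5,"twist":0},{"hand":1,"tx":-0.02,"ty":0,"tz":-1,"twist":0},{"hand":1,"tx":-0.02,"ty":0,"tz":-1,"twist":0}]'

```text
time_s: 9.75
eef_pos: [0.5951, -0.0917, 0.2152]
tcp_rot: [0.588, 0.809, 0.002, 0.005]
ft_force: [-0.1, -0.8, 0.2]
width: 0.0003
grip_force: 0.0
```

>>> play_rows --deltas '[{"hand":1,"tx":-0.5,"ty":0,"tz":-0.3,"twist":0},{"hand":1,"tx":-1,"ty":0,"tz":-0.6,"twist":0},{"hand":1,"tx":-1,"ty":0,"tz":-0.6,"twist":0},{"hand":1,"tx":-1,"ty":0,"tz":-0.6,"twist":0},{"hand":1,"tx":-1,"ty":0,"tz":-0.6,"twist":0}]'

```text
time_s: 10.25
eef_pos: [0.6239, -0.1861, 0.2676]
tcp_rot: [0.588, 0.809, 0.0, -0.0]
ft_force: [-0.6, 0.3, 0.0]
width: -0.0
grip_force: 0.0
```

Run:
```python
from cell import bot
import cv2,numpy as np
f=bot.grab_frame("scene")["pixels"]; cv2.imwrite("pics/end.png",cv2.resize(f,None,fx=1.5,fy=1.5))
```

```text
(no output)
```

View pics/end.png

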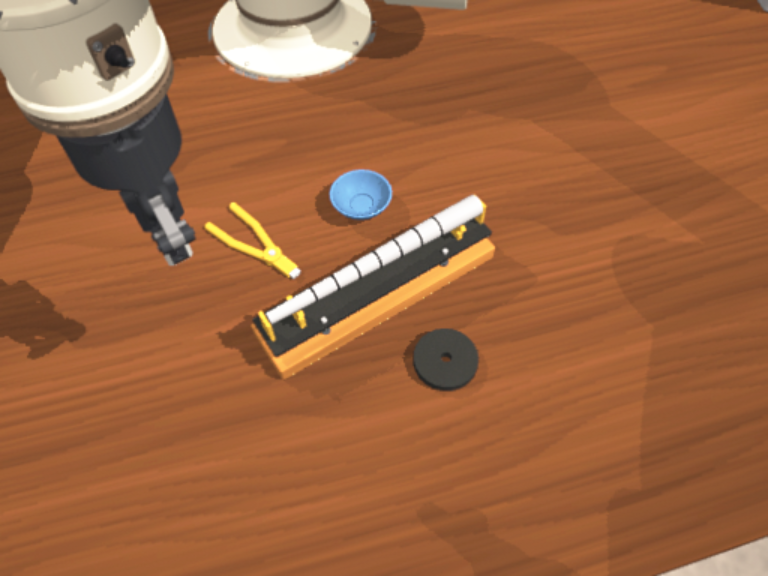

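The mandrel lies in its rest, from about (268,318) to (480,207). The wheel, cutter and dish have not moved, and the hand is clear.

```bash
python3 -c "
from cell import bot
print(bot.job_done())"
```

```text
the job is handed in; nothing more can be done
None
```

I stroked the mandrel from just before the first mark to just past the seventh at about 3 N, then lifted the hand clear; the final picture shows it still in its rest, with the wheel, cutter and dish unmoved, and the job is handed in (no verdict was returned).

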